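Sort the pool-ball tray and fit its divider

ROBOT

A 7-joint arm with a two-finger parallel gripper is mounted at the origin on the work surface. World frame = base frame: x ahead of the robot, y to its left, z up, the work surface at z = 0. Lengths are in m, angles in degrees, forces in N, time in s.
With the tool pointing down it reaches from about 0.35 to 0.775 m from the base axis. Payload 3.1 kg.
Tool frame: the origin (TCP) lies midway between the tips of the shut fingers; the grasp point (between the pads) lies 19 mm behind it; z points along the fingers, y is the line along which they close (so a half turn about z gives the same grasp; the last joint's range is limited). The gripper opens to 85 mm and grips with 20 to 120 N. Pads are 22 mm wide; open, the fingers measure 114 mm over their backs; the gripper's body (76 mm by 85 mm) begins 54 mm behind the grasp point. The pads swing forward as they close: fully open they stand 13 mm farther back than shut.
Start: joints at [66.595, 17.813, 0.802, 86.603, -0.252, 75.585, -1.558], TCP at [0.197, -0.513, 0.231] pointing down, gripper open.
Joint ranges: [-154.91, 154.91], [-16.99, 109.72], [-72.82, 74.43], [7.12, 147.25], [-82.49, 262.49], [11.32, 116.49], [-174.64, 174.64]. Speed limits (degrees/s): [159.86, 159.86, 180, 180, 180, 180, 180].

INTERFACE

Orientations are given as [roll, pitch, yaw] about the fixed x, y, z axes, in that order (R = Rz(yaw) Ry(pitch) Rx(roll)).
In Python, from station import r gives the robot as it stands. Calls block until the motion is done:
- r.move_ptp(position, orientation): joint-space move of the TCP to a pose.
- r.move_l(position, vel=0.15, frame=None): straight line of the TCP; frame=None keeps the orientation; vel is the mean speed in m/s.
- r.set_joints(angles): joint-space move.
- r.grip(opening, grasp_force=None): finger opening in m; grasp_force is the grip in N (None keeps the last); returns when the fingers have stopped.
- r.dwell(seconds).
- r.inverse_kinematics(position, orientation): joint angles nearest the present ones, or None.
- r.camera(name): name is "side" or "top"; returns a dict with "pixels" (420x560x3 uint8, red, green, blue), "range_z" (420x560 float32, m along the optical axis (not along the pixel's ray), 0 where there is no reading), "K" (3x3 intrinsics, pixels), "rvec" (rotation vector, rad) and "tvec" (3), from world to camera coordinates, as OpenCV has them. Camera axes: x right, y down, z forward; pixel columns grow to the right and rows downward; lengths in m; the calibration is good to about 2 mm. A picture is of the moment at which its call begins.
A pose or a line that the arm cannot do raises r.IKError and nothing moves.
- r.finish_job(): hands the job in; it is judged then, once.
Trained networks look in a picture, given as the dict that the camera call returned (one of the last four; its "shot" number tells which), for a name from the list of things; names that differ only in an ending like _2 or _b are one class to them, and where a whole thing is asked for, a point or a joint stands for the part that bears it (a point fixed in the world has none). Each returns a list of dicts, best first, with "conf" (0 to 1); they miss things now and then, are a little off and sometimes report something else, mostly with a low value. They report only what shows in the picture. A call takes as long as a camera call. They do not tell look-alikes from the thing itself.
- r.spot_in(label, picture): "position" ([x, y, z] in m, in the coordinates of the camera as it stood for that picture, good to about 4 mm: the middle of the surface that is visible of it).
- r.silhouettes(label, picture): "mask" (420x560 bool, what is visible of it).
Readings, each from a call of its own:
- r.get_time(): time.
- r.get_qpos(): joint angles.
- r.get_qd(): joint speeds.
- r.get_effort(): joint torques, N m.
- r.get_tcp_pos(): TCP position.
- r.get_tcp_rot(): TCP orientation.
- r.get_contact_force(): force on the tool from outside, world axes, zero at the start.
- r.get_torque(): the same for the moment, N m.
- r.get_opening(): finger opening in m.
- r.get_finger_force(): force on a finger pad.
Only numpy, scipy, OpenCV 4.12 (cv2) and the standard library are available. Lean on these libraries where they do the work, as an engineer would, in place of code of your own. Each camera call takes 0.05 s, during which the arm holds its last target. There are 200 camera calls.

TASK

In the pool-ball tray the plain red ball has been put among the striped balls, and the blue-striped ball among the plain ones: swap the two, parking one of them on the empty brass ring meanwhile, so that all plain balls sit in the blue-felt bay and all striped ones in the grey-felt bay. Set the balls down into the cups rather than dropping them, and let neither touch the counter. Then take the metal divider with the red grip from its holder, stand it fully home in the slot between the two bays and let go; leave the other balls and everything else where they are.

Things in the scene. Friction and masses are not known exactly. Their poses are not given: they have to be found in the camera images.
- solid_red: Plain red (solid) pool ball, 57 mm diameter, about 170 g, origin at its centre (which keeps to the centre as it turns; its axes mean nothing). Starts in one of the three cups of the grey-felt bay, where it does not belong. Seated in any cup or on the rest ring, its centre is 51 mm above the counter (23 mm above the felt).
- stripe_blue: White ball with one broad dark blue stripe: pool ball, 57 mm diameter, about 170 g, origin at its centre (which keeps to the centre as it turns; its axes mean nothing). Starts in one of the three cups of the blue-felt bay, where it does not belong. Seated, its centre is 51 mm above the counter.
- bay_blue: Fixed tray bay for the SOLID balls: block with dark blue felt top, wooden edges, 252 x 102 mm, 28 mm high. Origin: centre of its underside, on the counter; x along its row of cups, z up. Three round cups (34 mm mouth, 16 mm deep) at x = -78, 0, +78 mm, y = 0; a ball sits on the rim, sunk 5.6 mm. The bays flank the slotted spine; which is on which side varies.
- bay_grey: Fixed tray bay for the STRIPED balls: the same as the blue one but with light grey felt. Same frame and cups.
- spine: Fixed wooden bar between the two bays, 252 x 30 mm, 40 mm high, origin at the centre of its underside on the counter, x along its length and parallel to the bays' x, z up. In its top, centred, a slot along x: 186 mm long, 9 mm wide, 32 mm deep (floor 8 mm above the counter), mouth chamfered 2 mm. The bays' cup rows lie 66 mm to either side.
- rest: Fixed brass ring on the counter beside the tray, 76 mm outside diameter, 34 mm hole, 28 mm high; a spare parking place for one ball, empty at the start. Origin at the centre of its underside. A ball on it is held as in a cup, its centre 51 mm above the counter.
- holder: Fixed black block on the counter, at the side of the tray away from the rest, in which the divider stands at the start: 210 x 50 mm, 40 mm high, x along its length, origin at the centre of its underside; slot like the spine's (186 x 9 mm, 32 mm deep, floor 8 mm up).
- divider: Loose flat blade, 190 to 320 g: aluminium plate 180 mm long (x), 6 mm thick (y), 84 mm tall; red grip bar on top, 70 mm long (x), 14 mm thick (y), 80 to 112 mm above the lower edge. Origin: middle of the lower edge, z up. Starts upright in the holder along its x, lower edge 8 mm above the counter; the same height when home in the spine, leaning at most 0.1 rad in its play. Both ways round alike.
- solid_yellow: Plain yellow (solid) pool ball, 57 mm diameter, about 170 g, origin at its centre (which keeps to the centre as it turns; its axes mean nothing). Already in its right bay; stays in its cup.
- solid_green: Plain green (solid) pool ball, 57 mm diameter, about 170 g, origin at its centre (which keeps to the centre as it turns; its axes mean nothing). Already in its right bay; stays in its cup.
- stripe_orange: White ball with one broad orange stripe: pool ball, 57 mm diameter, about 170 g, origin at its centre (which keeps to the centre as it turns; its axes mean nothing). Already in its right bay; stays in its cup.
- stripe_green: White ball with one broad green stripe: pool ball, 57 mm diameter, about 170 g, origin at its centre (which keeps to the centre as it turns; its axes mean nothing). Already in its right bay; stays in its cup.
- tumbler: Clear drinking glass, 76 mm diameter, 95 mm tall, standing beyond the tray; origin at the centre of its base. Not to be moved.
- jar: Amber glass jar with brass cap, 60 mm diameter, 85 mm tall; origin at the centre of its base. Not to be moved.
- chalk: Cue chalk, paper-wrapped with blue top, 22 x 22 x 23 mm; origin at the centre of its base. Not to be moved.
- brush: Table brush, wooden back and black bristles, 200 x 34 mm, 42 mm tall, bristles down, along its x; origin at the centre of its underside. Not to be moved.
Mind the look-alikes: they are no part of the job. Several things have the shape of the solid_red; the one meant has the colours described above. Of the things that look like the rest, take the one that is farthest from the robot's base at the start.

How it is judged (in metres and radians):
On the way, in this order (a step that is already met when the one before it is completed fails the run):
1. the red or the blue-striped ball sits released on the brass ring (((z of solid_red in the frame of rest between 0.0479 and 0.0539 m and contact force between the fingers and solid_red below 0.3 N and linear speed of solid_red below 0.05 m/s and horizontal distance between solid_red and rest below 0.008 m) or (z of stripe_blue in the frame of rest between 0.0479 and 0.0539 m and contact force between the fingers and stripe_blue below 0.3 N and linear speed of stripe_blue below 0.05 m/s and horizontal distance between stripe_blue and rest below 0.008 m))), for 0.2 s.
2. both balls sit released in cups of their own bays: red in the blue-felt bay, blue-striped in the grey-felt bay (z of solid_red in the frame of bay_blue between 0.0479 and 0.0539 m and contact force between the fingers and solid_red below 0.3 N and linear speed of each of solid_red, stripe_blue below 0.05 m/s and y of solid_red in the frame of bay_blue between -0.008 and 0.008 m and x of solid_red in the frame of bay_blue between -0.09 and 0.09 m and z of stripe_blue in the frame of bay_grey between 0.0479 and 0.0539 m and contact force between the fingers and stripe_blue below 0.3 N and y of stripe_blue in the frame of bay_grey between -0.008 and 0.008 m and x of stripe_blue in the frame of bay_grey between -0.09 and 0.09 m), for 0.2 s.
3. the divider stands fully home in the slot between the bays, released (z of divider in the frame of spine below 0.011 m and horizontal distance between divider and spine below 0.008 m and angle between the x axis of divider and the x axis of spine, either way round below 0.05 rad and angle between divider's own z axis and vertical below 0.15 rad and linear speed of divider below 0.03 m/s and contact force between the fingers and divider below 0.3 N), for 0.2 s.
At the end, for the whole second after the job is handed in: Red ball seated in a blue-felt cup, blue-striped ball in a grey-felt cup (within 8 mm of the row line, 3 mm of seated height); divider in the spine slot, within 3 mm of its floor, 8 mm of its centre, 0.05 rad of its line, 0.15 rad of upright; all released, at rest; other balls within 12 mm (all of step 2 and all of step 3 and distance of each of solid_yellow, solid_green, stripe_orange, stripe_green from where it was at the start of the episode below 0.012 m); the robot touches nothing.
It fails at once if the red or the blue-striped ball touches the counter (height (world z) of any of solid_red, stripe_blue below 0.036 m).
It fails at once if the red or the blue-striped ball is dropped: it moves faster than 0.6 m/s (a fall of about 18 mm) with no finger on it ((linear speed of solid_red above 0.6 m/s and contact force between the fingers and solid_red below 0.05 N) or (linear speed of stripe_blue above 0.6 m/s and contact force between the fingers and stripe_blue below 0.05 N)).
It fails at once if one of the other balls leaves its place (more than 20 mm) (distance of any of solid_yellow, solid_green, stripe_orange, stripe_green from where it was at the start of the episode above 0.02 m).
It fails at once if the glass, jar, chalk or brush is moved more than 25 mm (distance of any of tumbler, jar, chalk, brush from where it was at the start of the episode above 0.025 m).
It also fails if it takes over 72 s, if anything falls off the work surface, if the arm or the gripper's body presses on something with over 40 N, if the wrist force passes 120 N, or if a joint passes its speed limit or range.

## Working session

There is one attempt and no reset: what is moved stays moved. The work goes in short steps, each a Python script; the robot and the scene stay as the last script left them, time stands still between calls to the robot, and variables do not carry over. Pictures are saved under pics/ and viewed, at most 10 in all, crops included, and the job is handed in when it is done.

```bash
mkdir -p pics
cat > h.py <<'E'
import numpy as np, cv2
from station import r
def w2c(p): return cv2.Rodrigues(np.array(p['rvec'],float))[0], np.array(p['tvec'],float).ravel()
def towd(p,c): R,t=w2c(p); return R.T@(np.array(c)-t)
def cloud(p):
    R,t=w2c(p);K=np.array(p['K']);z=p['range_z'];v,u=np.indices(z.shape)
    c=np.stack([(u-K[0,2])/K[0,0]*z,(v-K[1,2])/K[1,1]*z,z],-1)
    return (c-t)@R
def pix(p,w):
    R,t=w2c(p); c=R@np.array(w)+t; q=np.array(p['K'])@c; return (q[:2]/q[2]).round()
def save(p,n,crop=None,s=1):
    im=p['pixels'][:,:,::-1]
    if crop: im=im[crop[1]:crop[3],crop[0]:crop[2]]
    cv2.imwrite('pics/'+n,cv2.resize(im,None,fx=s,fy=s,interpolation=cv2.INTER_CUBIC))
E
python3 - <<'E'
from h import *
np.set_printoptions(precision=4,suppress=True)
for n in('top','side'):
    p=r.camera(n); save(p,n+'0.png')
    for l in ['solid_red','stripe_blue','bay_blue','bay_grey','spine','rest','holder','divider','solid_yellow','stripe_orange','tumbler','jar','chalk','brush']:
        print(n,l,[(round(d['conf'],2),towd(p,d['position']).round(3).tolist(),pix(p,towd(p,d['position'])).tolist()) for d in r.spot_in(l,p)[:8]])
print(r.get_time(),r.get_tcp_rot())
E
```

```text
top solid_red [(0.6, [0.536, 0.134, 0.051], [233.0, 186.0]), (0.59, [0.633, -0.111, 0.07], [320.0, 149.0]), (0.55, [0.581, -0.243, 0.047], [367.0, 168.0])]
top stripe_blue [(0.91, [0.545, 0.016, 0.068], [275.0, 181.0])]
top bay_blue [(0.9, [0.537, 0.016, 0.027], [276.0, 186.0])]
top bay_grey []
top spine [(0.83, [0.554, -0.051, 0.034], [299.0, 179.0]), (0.45, [0.446, 0.295, 0.094], [172.0, 217.0])]
top rest [(0.96, [0.266, -0.288, 0.027], [387.0, 281.0]), (0.93, [0.367, -0.234, 0.028], [366.0, 245.0]), (0.64, [0.463, -0.306, 0.026], [390.0, 210.0]), (0.55, [0.707, 0.333, 0.055], [163.0, 127.0])]
top holder [(0.57, [0.443, 0.288, 0.041], [179.0, 220.0])]
top divider [(0.61, [0.447, 0.295, 0.088], [172.0, 217.0])]
top solid_yellow [(0.79, [0.618, 0.02, 0.068], [274.0, 155.0])]
top stripe_orange [(0.67, [0.558, -0.114, 0.067], [322.0, 175.0])]
top tumbler [(0.97, [0.708, 0.335, 0.057], [162.0, 127.0])]
top jar [(0.91, [0.704, -0.308, 0.082], [391.0, 121.0]), (0.23, [0.547, 0.015, 0.067], [276.0, 180.0])]
top chalk []
top brush [(0.97, [0.479, -0.452, 0.044], [444.0, 203.0])]
side solid_
[... 703 characters left out ...]
9, -0.284, 0.025], [309.0, 184.0])]
side holder [(0.82, [0.437, 0.319, 0.029], [240.0, 290.0])]
side divider [(0.84, [0.445, 0.302, 0.074], [240.0, 273.0])]
side solid_yellow [(0.69, [0.617, 0.042, 0.062], [229.0, 211.0])]
side stripe_orange [(0.69, [0.554, -0.097, 0.06], [265.0, 195.0])]
side tumbler [(0.68, [0.691, 0.344, 0.068], [153.0, 260.0]), (0.46, [0.437, 0.321, 0.03], [240.0, 291.0])]
side jar [(0.7, [0.702, -0.291, 0.05], [251.0, 164.0]), (0.41, [0.446, 0.304, 0.075], [239.0, 273.0])]
side chalk [(0.64, [0.477, -0.105, 0.065], [287.0, 198.0]), (0.46, [0.474, 0.468, 0.02], [199.0, 328.0])]
side brush [(0.94, [0.47, -0.443, 0.029], [320.0, 163.0])]
1.5 [-179.9998   -0.0011   21.0212]
```

View pics/top0.png

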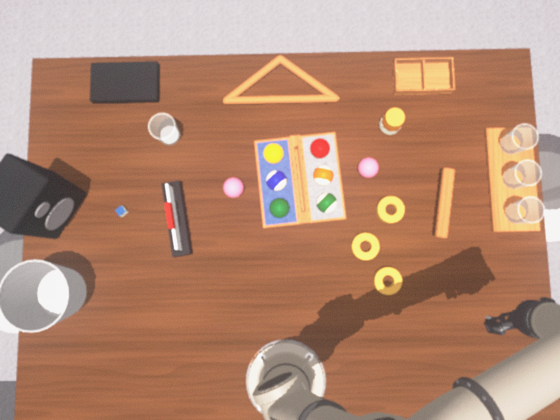

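View pics/side0.png

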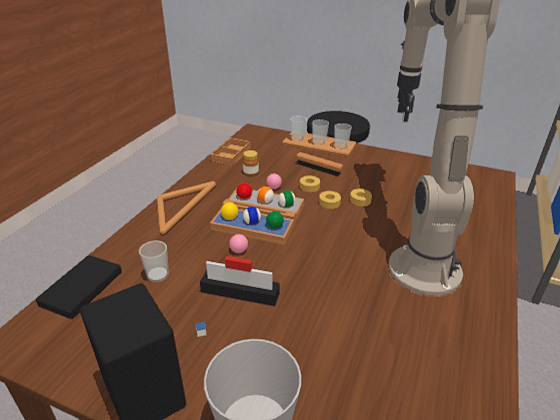

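Red-ball candidates in the top view:
- (320,149): deep red, in the grey bay.
- (233,187) and (369,168): pink, lying on the counter.

The description fits (320,149).

Rings, by distance from the base:
- (390,209): 0.555 m
- (366,246): 0.435 m
- (387,281): 0.392 m

The farthest is (390,209). I'll confirm both in one crop and take precise measurements.

```bash
cat > m.py <<'E'
from h import *
from scipy.optimize import least_squares
np.set_printoptions(precision=4,suppress=True)
def ball(P,c0):
    c=np.array(c0,float)
    for _ in range(4):
        q=P[(np.linalg.norm(P-c,axis=-1)<.034)&(P[...,2]>.04)]
        c=least_squares(lambda c:np.linalg.norm(q-c,axis=1)-.0285,c,loss='soft_l1',f_scale=.0015).x
    return c,len(q)
def rect(q):
    (c,s,a)=cv2.minAreaRect((q[:,:2]*1000).astype(np.float32)); return np.array(c)/1000,s,a
E
python3 - <<'E'
from m import *
g={'yel':(.618,.020),'blu':(.545,.016),'sgr':(.467,.012),'red':(.633,-.111),'ora':(.556,-.114),'tgr':(.478,-.118)}
for n in('top','side'):
    p=r.camera(n);P=cloud(p)
    if n=='top': save(p,'crop.png',(220,130,410,300),4)
    C={}
    for k,v in g.items():
        C[k],m=ball(P,(*v,.051)); print(n,k,C[k],m)
    b=(C['yel']+C['blu']+C['sgr'])/3; s=(C['red']+C['ora']+C['tgr'])/3
    d=C['yel']-C['sgr']+C['red']-C['tgr'];e=b-s
    print('spine',(b+s)/2,'rowdist',np.linalg.norm(e[:2]),'yaw',np.degrees(np.arctan2(d[1],d[0])),np.degrees(np.arctan2(-e[0],e[1])))
    q=P[(np.hypot(P[...,0]-.463,P[...,1]+.306)<.05)&(P[...,2]>.022)&(P[...,2]<.04)]
    print('ring',q.mean(0),(q.max(0)+q.min(0))/2,np.ptp(q,0),len(q),cv2.minEnclosingCircle((q[:,:2]*1000).astype(np.float32)))
    near=np.hypot(P[...,0]-.446,P[...,1]-.295)<.13
    D=P[near&(P[...,2]>.075)&(P[...,2]<.14)]
    G=P[near&(P[...,2]>.113)&(P[...,2]<.14)]
    H=P[near&(P[...,2]>.03)&(P[...,2]<.05)]
    for t,q in(('div',D),('grip',G),('hold',H)): print(t,q.mean(0),len(q),*rect(q))
E
```

```text
top yel [0.6272 0.0222 0.0495] 315
top blu [0.5494 0.0153 0.0501] 325
top sgr [0.4717 0.0083 0.0493] 319
top red [ 0.6394 -0.1092  0.0496] 319
top ora [ 0.5618 -0.1166  0.0502] 322
top tgr [ 0.4838 -0.1232  0.0504] 329
spine [ 0.5556 -0.0505  0.0498] rowdist 0.1321442779364018 yaw 5.125069110967831 5.328274539273512
ring [ 0.4649 -0.3066  0.0273] [ 0.4658 -0.3055  0.0289] [0.0741 0.0745 0.0137] 441 ((465.0564270019531, -306.4692687988281), 38.228858947753906)
div [0.4474 0.2972 0.1033] 339 [0.4491 0.2987] (179.50128173828125, 15.016121864318848) 9.800350189208984
grip [0.4483 0.2984 0.1187] 146 [0.4484 0.299 ] (68.66506958007812, 14.487954139709473) 9.358309745788574
hold [0.446  0.2928 0.0387] 911 [0.4491 0.299 ] (210.38470458984375, 51.78850173950195) 8.973479270935059
side yel [0.6256 0.0243 0.0487] 215
side blu [0.5479 0.0176 0.0494] 228
side sgr [0.4711 0.0095 0.0491] 230
side red [ 0.6375 -0.1074  0.0492] 181
side ora [ 0.5609 -0.1142  0.0497] 195
side tgr [ 0.483  -0.1213  0.0494] 196
spine [ 0.5543 -0.0486  0.0493] rowdist 0.13200971996311667 yaw 5.2955719057406805 5.321102572720726
ring [ 0.4625 -0.2996  0.0263] [ 0.4618 -0.3019  0.0278] [0.0723 0.0822 0.0112] 156 ((466.2940673828125, -303.0179443359375), 42.48957443237305)
div [0.4456 0.3044 0.0958] 634 [0.4484 0.3031] (179.39700317382812, 18.175369262695312) 8.401970863342285
grip [0.4473 0.3038 0.1178] 133 [0.4487 0.3028] (69.94771575927734, 17.412513732910156) 7.364927291870117
hold [0.4413 0.3116 0.0391] 917 [0.448  0.3042] (211.9575653076172, 56.66938018798828) 11.298175811767578
```

View pics/crop.png

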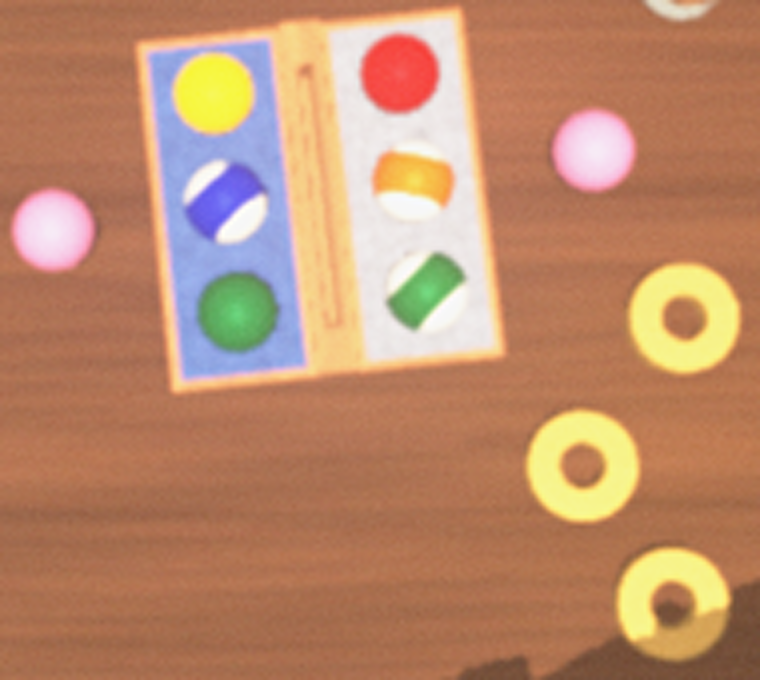

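The crop confirms both: the deep red ball is at top-view (320,149) in the grey bay, next to the pink decoys, and the far ring is at (390,209). Sphere fits give a row distance of 132 mm, which matches the expected 132. I'm averaging the two cameras and picking up the red ball.

```bash
cat > a.py <<'E'
from m import *
YAW=5.25; O=[180,0,YAW]; SP=np.array([.5550,-.0496]); RING=np.array([.4645,-.3055])
a=np.radians(YAW); ex=np.array([np.cos(a),np.sin(a)]); ey=np.array([-ex[1],ex[0]])
def cup(side,x): return SP+ey*.066*side+ex*x   # side +1 blue, -1 grey
ZG,ZH=.030,.130
def go(xy,z,vel=.25): r.move_l([*map(float,xy),float(z)],vel=vel)
def pick(xy):
    go(xy,ZG+.05); go(xy,ZG,.12); r.grip(.04,30); print('open',r.get_opening(),'ff',r.get_finger_force())
    go(xy,ZH,.2); print('held',r.get_opening(),r.get_contact_force(),r.get_time())
def place(xy):
    go(xy,ZH,.3); go(xy,ZG+.02,.2); go(xy,ZG+.0005,.04); print('F',r.get_contact_force())
    r.grip(.07); go(xy,ZH,.2); print('placed',r.get_time())
E
python3 - <<'E'
from a import *
c=cup(-1,.078); print(c)
r.grip(.07,30)
r.move_ptp([*c,ZH+.03],O); print(r.get_time())
pick(c)
E
```

```text
[ 0.6387 -0.1082]
4.0667
open 0.05589689679161737 ff 31.50354266166687
held 0.055367373901639635 [-0.6386 -0.2549 -3.5076] 6.025
```

Run:
```python
from a import *
t=r.get_tcp_pos(); print(t,r.get_opening(),r.get_finger_force())
p=r.camera('side');P=cloud(p)
q=P[(np.hypot(P[...,0]-t[0],P[...,1]-t[1])<.05)&(P[...,2]>.09)]
im=p['pixels']; red=(im[...,0]>120)&(im[...,1]<70)&(im[...,2]<70)
m=red&(np.linalg.norm(P-(t+[0,0,.02]),axis=-1)<.06); q=P[m]; print(len(q))
c=least_squares(lambda c:np.linalg.norm(q-c,axis=1)-.0285,t+[0,0,.02],loss='soft_l1',f_scale=.0015).x
print('ball',c,c-t)
u=pix(p,c).astype(int); save(p,'held.png',(u[0]-50,u[1]-60,u[0]+50,u[1]+40),5)
```

```text
[ 0.6374 -0.1082  0.1283] 0.055367373901639635 32.21282958984375
105
ball [ 0.6364 -0.1074  0.1456] [-0.0009  0.0008  0.0173]
```

View pics/held.png

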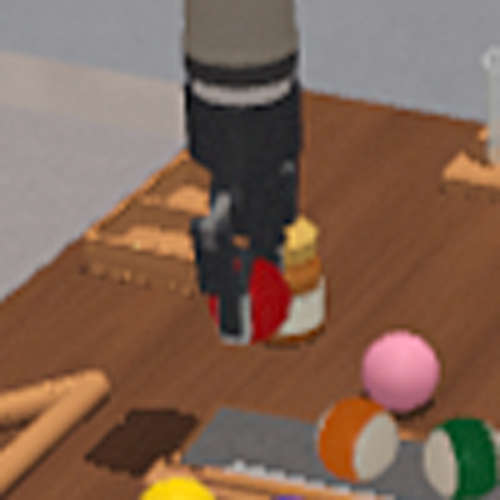

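The red ball is held between the pads (crop centre about (255,300)), about 19 mm above the TCP. I'll place it on the ring, watching the force.

```bash
cat >> a.py <<'E'
def place(xy):
    go(xy,ZH,.3); go(xy,ZG+.012,.2)
    e=np.array(xy)-r.get_tcp_pos()[:2]; xy=np.array(xy)+e; go(xy,ZG+.007,.06); f0=r.get_contact_force()[2]
    for z in np.arange(ZG+.006,ZG-.004,-.001):
        go(xy,z,.03); f=r.get_contact_force()
        if f[2]-f0>4: break
    print('z',z,r.get_tcp_pos(),'e',e,'F',f,'f0',f0)
    r.grip(.07); go(xy,ZH,.2); print('placed',r.get_time())
E
python3 - <<'E'
from a import *
place(RING)
p=r.camera('top');P=cloud(p); save(p,'ring1.png',(220,130,420,280),4)
print(ball(P,(*RING,.051)), ball(cloud(r.camera('side')),(*RING,.051)))
E
```

```text
z 0.032999999999999995 [ 0.4635 -0.3066  0.0336] e [-0.0016 -0.001 ] F [-0.3939  0.2339  2.8954] f0 -1.424255601972237
placed 9.8667
(array([ 0.4656, -0.3076,  0.0501]), 122) (array([ 0.4644, -0.3057,  0.0489]), 159)
```

View pics/ring1.png

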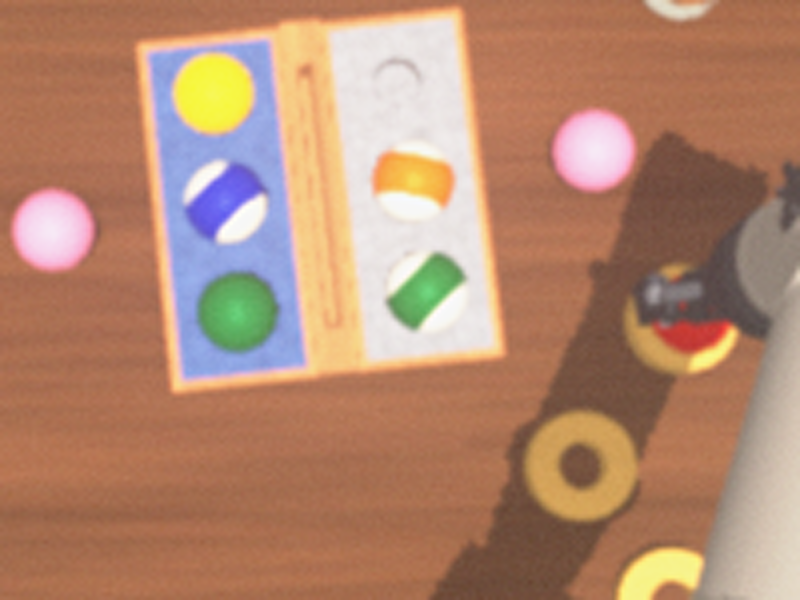

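Red is seated on the far ring at crop (690,325): the fitted height matches the seated balls and it is centred within 2 mm. Next, blue goes to the free grey cup, then red to the blue-bay centre cup.

```bash
sed -i 's/^    e=np.array(xy)-r/    r.dwell(.15); e=np.array(xy)-r/' a.py
python3 - <<'E'
from a import *
b=cup(1,0); go(b,ZH,.3); pick(b); place(cup(-1,.078))
for n in('top','side'): print(ball(cloud(r.camera(n)),(*cup(-1,.078),.051)))
E
```

```text
open 0.055875942670074535 ff 31.34141206741333
held 0.055271280457432764 [-0.3386 -0.502  -2.2747] 13.075
z 0.031999999999999994 [ 0.6377 -0.1084  0.033 ] e [-0.0018 -0.0003] F [ 0.894  -0.4111  4.5371] f0 -1.2231433058925734
placed 16.9083
(array([ 0.6385, -0.1101,  0.0513]), 112)
(array([ 0.6379, -0.1074,  0.0491]), 190)
```

Run:
```python
from a import *
R=np.array([.465,-.3066]); go(R,ZH,.3); pick(R); place(cup(1,0))
go(cup(1,0)+[-.0,0.0],.2,.3)
r.move_ptp([.448,.300,.20],[180,0,9.2]); r.dwell(.3); print(r.get_time(),r.get_tcp_pos(),r.get_tcp_rot())
for n in('top','side'):
    p=r.camera(n);P=cloud(p)
    for c in (cup(1,0),cup(-1,.078)): print(n,ball(P,(*c,.051)))
    if n=='top': save(p,'t3.png')
```

```text
open 0.05542853587337406 ff 30.96957117319107
held 0.05570595422630272 [ 0.6911  0.1702 -2.0773] 19.875
z 0.031999999999999994 [0.5482 0.0164 0.033 ] e [-0.0018  0.0001] F [0.2617 0.3661 4.2161] f0 -1.3800527796708861
placed 24.3083
26.15 [0.4488 0.299  0.1999] [179.9802  -0.0029   9.0708]
top (array([0.5495, 0.0151, 0.0497]), 318)
top (array([ 0.6395, -0.1086,  0.0505]), 326)
side (array([0.5483, 0.0168, 0.0486]), 182)
side (array([ 0.6393, -0.1103,  0.052 ]), 8)
```

View pics/t3.png

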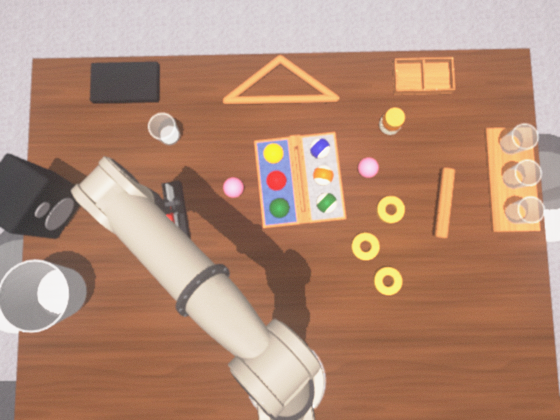

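The red ball is now at (277,181) in the blue bay and the blue-striped ball at (320,148) in the grey bay. Next is the divider.

Run:
```python
from a import *
r.grip(.05); go((.448,.3),.12,.2); go((.448,.3),.090,.08); print(r.get_contact_force())
r.grip(.005,70); r.dwell(.2); print(r.get_opening(),r.get_contact_force(),r.get_tcp_pos())
go((.448,.3),.20,.12); r.dwell(.2); print(r.get_opening(),r.get_contact_force(),r.get_torque(),r.get_time())
r.move_ptp([*SP,.20],O); r.dwell(.4); t=r.get_tcp_pos(); print(t,r.get_tcp_rot(),r.get_time())
for n in('top','side'):
    P=cloud(r.camera(n)); q=P[(np.hypot(P[...,0]-t[0],P[...,1]-t[1])<.11)&(P[...,2]>.12)&(P[...,2]<.192)]
    d=(q[:,:2]-SP); x=d@ex; y=d@ey; k=np.abs(y)<.02
    print(n,len(q),'x range',np.percentile(x[k],[0,1,99,100]),'y med',np.median(y[k]),'slope deg',np.degrees(np.polyfit(x[k],y[k],1)[0]),'zmin',np.percentile(q[k,2],1))
save(r.camera('side'),'div.png',(180,130,380,280),4)
```

```text
[ 0.6358  0.0662 -0.2344]
0.012732000425787869 [-0.5063 -0.0169  3.7342] [0.4485 0.3004 0.0907]
0.012638649094625712 [ 0.267  -0.3105 -1.396 ] [ 0.0182  0.0089 -0.0048] 29.5417
[ 0.555  -0.0491  0.2   ] [-179.9997   -0.0015    5.2999] 31.3083Traceback (most recent call last):
  File "<stdin>", line 9, in <module>
    return _quantile_unchecked(
        a, q, axis, out, overwrite_input, method, keepdims, weights)
    return _ureduce(a,
                    func=_quantile_ureduce_func,
    ...<5 lines>...
                    overwrite_input=overwrite_input,
                    method=method)
    r = func(a, **kwargs)
    result = _quantile(arr,
                       quantiles=q,
    ...<2 lines>...
                       out=out,
                       weights=wgt)
    slices_having_nans = np.isnan(arr[-1, ...])
                                  ~~~^^^^^^^^^
IndexError: index -1 is out of bounds for axis 0 with size 0
```

Run:
```python
from a import *
S=np.array([.5543,-.0486])
p=r.camera('side'); P=cloud(p); save(p,'div.png',(180,130,380,280),4)
d=P[...,:2]-S; x=d@ex; y=d@ey
k=(np.abs(y)<.025)&(np.abs(x)<.12)&(P[...,2]>.115)&(P[...,2]<.185)
q=P[k];X=x[k];Y=y[k]; lo=q[:,2]<.165
print(len(q),lo.sum(),'x',np.percentile(X[lo],[0,2,98,100]),'y med',np.median(Y[lo]),'slope',np.degrees(np.polyfit(X[lo],Y[lo],1)[0]),'ytilt',np.degrees(np.polyfit(q[lo,2],Y[lo],1)[0]))
print('z low',np.percentile(q[:,2],[1,5]))
```

```text
969 689 x [-0.0886 -0.0859  0.0874  0.0917] y med 0.002975023174468445 slope 0.029441558795467407 ytilt 0.077751928291722
z low [0.1166 0.1197]
```

View pics/div.png

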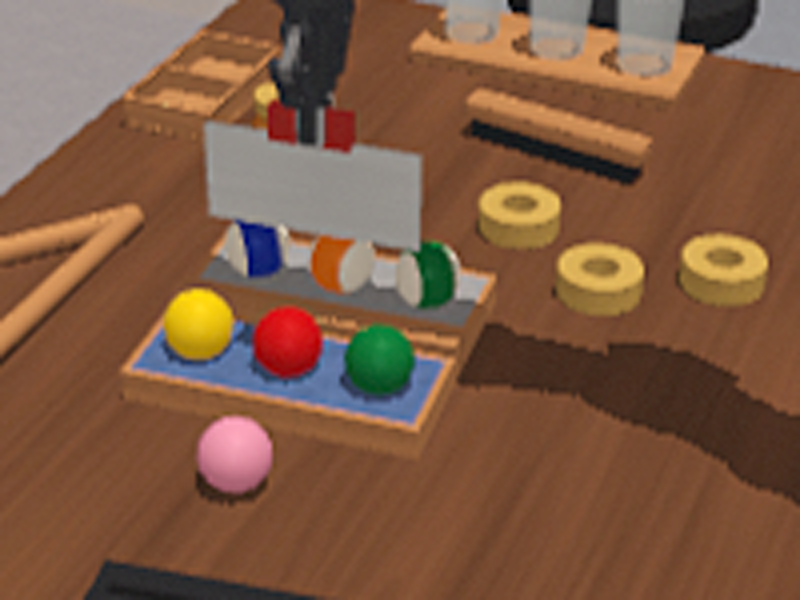

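The blade is held level above the spine (crop about (315,180)). Its offset from the slot is about 0 mm in y and 0.7 mm in x, with 0.03° of yaw. I'm inserting it with force watch.

Run:
```python
from a import *
xy=SP-.0007*ex
go(xy,.130,.15); r.dwell(.2); f0=r.get_contact_force(); print(f0,r.get_tcp_pos())
for z in np.arange(.127,.0885,-.002):
    go(xy,z,.04); f=r.get_contact_force()-f0
    if f[2]>8 or np.hypot(*f[:2])>12: break
print('z',z,r.get_tcp_pos(),'dF',f,'tau',r.get_torque(),r.get_time())
```

```text
[ 0.6912 -0.1887 -2.6096] [ 0.5554 -0.0496  0.1314]
z 0.08899999999999997 [ 0.5544 -0.0496  0.0907] dF [-3.7588  0.073   9.7563] tau [-0.0211  0.6984  0.0187] 37.225
```

Run:
```python
from a import *
r.grip(.04); r.dwell(.2); t=r.get_tcp_pos(); go(t[:2],.2,.15); r.move_ptp([.40,-.02,.30],O); r.dwell(.3)
for n in('side','top'):
    S=np.array([.5543,-.0486]) if n=='side' else np.array([.5556,-.0505])
    p=r.camera(n); P=cloud(p); save(p,n+'_end.png',(180,110,400,275),3.6)
    d=P[...,:2]-S; x=d@ex; y=d@ey
    k=(np.abs(y)<.03)&(np.abs(x)<.12)&(P[...,2]>.083)&(P[...,2]<.14)
    q=P[k]; print(n,len(q),'ztop',np.percentile(q[:,2],[90,99]),'x',np.percentile(x[k],[1,99]),'y',np.median(y[k]))
    for nm,c in (('red',cup(1,0)),('blue',cup(-1,.078)),('yel',cup(1,.078)),('sgr',cup(1,-.078)),('ora',cup(-1,0)),('tgr',cup(-1,-.078))): print(nm,*ball(P,(*c,.051)))
print(r.get_time(),r.get_contact_force())
```

```text
side 318 ztop [0.118 0.12 ] x [-0.0854  0.0878] y 0.0045745149234715605
red [0.5484 0.0169 0.0494] 223
blue [ 0.6371 -0.1065  0.0495] 79
yel [0.6266 0.024  0.0492] 216
sgr [0.4709 0.0095 0.0494] 226
ora [ 0.5616 -0.1144  0.0506] 38
tgr [ 0.4828 -0.1213  0.0499] 162
top 158 ztop [0.1216 0.1258] x [-0.0196  0.0891] y 0.00026534056111401547
red [0.5486 0.015  0.0499] 142
blue [ 0.6392 -0.109   0.0503] 322
yel [0.6269 0.0227 0.0495] 316
sgr [0.4713 0.009  0.051 ] 0
ora [ 0.5614 -0.1162  0.0504] 284
tgr [ 0.4847 -0.1232  0.0504] 201
39.8583 [-0.9624 -0.1405  0.1883]
```

View pics/side_end.png

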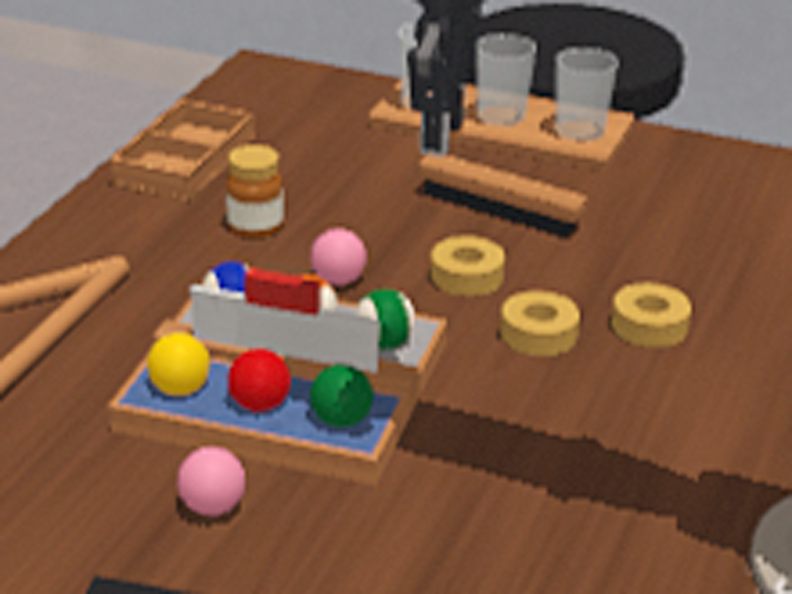

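The divider is home in the spine at crop (285,320): its top is at 0.120 m, which is the height expected when seated. All the balls are in their cups and the arm is clear.

```bash
python3 -c "
from station import r
print(r.finish_job())"
```

```text
the job is handed in; nothing more can be done
None
```

The job is handed in: red and blue-striped balls swapped via the far brass ring, divider standing home in the spine slot and released, other balls still in their cups at about 40 s of the 72 s; the hand-in returned no verdict.

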